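# Find the rocking topping lid and hold it home

### The job

One of the four identical black lids on the topping rail is not home. With a fingertip, press each lid near its edge closest to the robot or its far edge until you find the one that rocks, then press that lid straight down on its knob until it sits fully home and level, and finish while still holding it down there (its new seal pushes it up again if you let go). Only press: do not lift the lid, and leave the other things on the rail and counter alone.

Things in the scene. Friction and masses are not known exactly. Their poses are not given: they have to be found in the camera images.
- rail: topping rail: a fixed aluminium housing 240 (its x) x 500 (its y) x 60 mm high standing on the counter; origin at the centre of its underside, x pointing away from the robot at yaw 0, z up; its flat deck is 60 mm above the origin. Four identical black lids stand in a row along its y, 118 mm apart
- well_0 (a point): centre of the first (largest y in the rail's frame, robot's left) well on the rail's deck, a lid centred above it. Each lid: black square cap 104 x 104 mm, sides parallel to the rail; flat top face 28 to 36 mm above the deck (differs per lid, does not tell which is loose), with a steel knob in its middle, 24 mm across, flat top 14 mm above the face
- well_1 (a point): centre of the second well on the rail's deck, a lid centred above it. Lid as at well_0. Three of the four lids are locked down and do not give when pressed; one, at any of the wells, rocks (see rock)
- well_2 (a point): centre of the third well on the rail's deck, a lid centred above it. Lid as at well_0
- well_3 (a point): centre of the fourth (smallest y) well on the rail's deck, a lid centred above it. Lid as at well_0
- rock (a joint): tilt (rad) of the one lid that rocks, about a line through its centre along the rail's y: 0 level, negative = edge nearest the robot (rail's -x) down, positive = far edge down. A few newtons on its face 38 mm from the centre along the rail's -x or +x tip that edge down 4 to 5 mm (about 0.08 rad) until it meets the collar; it swings back when let go
- seat (a joint): how far (m) that same lid is pressed down: 0 as found, 0.005 home on its collar, negative when lifted. Pressed on the knob it sinks 5 mm against a springy seal (about 12 N at the bottom, then a hard stop) and can then no longer rock; let go, it springs back up
- cup: small white ceramic cup, 48 mm across, 45 mm high, standing on the rail's far ledge; not part of the job; origin at the centre of its underside
- carton: small cardboard sweet carton, 40 x 60 x 26 mm high, lying on the rail's near ledge; not part of the job; origin at the centre of its underside
- truffle: one milk chocolate truffle, 36 mm across, 26 mm high, on the rail's near ledge; not part of the job; origin at the centre of its underside
- jar: amber jar with a steel lid, 64 mm across, 100 mm high, on the counter to the left of the rail; not part of the job; origin at the centre of its underside
- spatula: spatula, 180 mm long, lying on the counter to the right of the rail; not part of the job; origin at the centre of its underside (the middle of its length along x)
- bowl: white bowl, 120 mm across, 50 mm high, on the counter to the right; not part of the job; origin at the centre of its underside
- giftbox: dark wooden gift box, 80 x 100 x 45 mm high, on the counter to the left; not part of the job; origin at the centre of its underside

How it is judged:
On the way, in this order (a step that is already met when the one before it is completed fails the run):
1. the loose lid is rocked by pressing near an edge (tilts more than 0.04 rad, before it is pressed home) ((value of joint rock above 0.04 rad or value of joint rock below -0.04 rad) and contact force between the fingers and anything else above 0.5 N), for 0.05 s.
2. the loose lid is pressed down home and level (value of joint seat above 0.0038 m and not (value of joint rock above 0.025 rad or value of joint rock below -0.025 rad)), for 0.2 s.
At the end, for the whole second after the job is handed in: the loose lid is held down by the fingers (more than 3 N), at least 3.8 mm of its 5 mm travel and within 0.025 rad of level (all of step 2 and contact force between the fingers and anything else above 3 N); the arm keeps its last pose, push and grip.
It fails at once if the loose lid is lifted by more than 4 mm (value of joint seat below -0.004 m).
It fails at once if one of the other things on the rail or the counter is moved by more than 15 mm (distance of any of cup, carton, truffle, jar, spatula, bowl, giftbox from where it was at the start of the episode above 0.015 m).
It also fails if it takes over 58 s, if anything falls off the work surface, if the arm or the gripper's body presses on something with over 40 N, if the wrist force passes 120 N, or if a joint passes its speed limit or range.

### The arm

A 7-joint arm with a two-finger parallel gripper is mounted at the origin on the work surface. World frame = base frame: x ahead of the robot, y to its left, z up, the work surface at z = 0. Lengths are in m, angles in rad, forces in N, time in s.
With the tool pointing down it reaches from about 0.4 to 0.85 m from the base axis. Payload 4.5 kg.
Tool frame: the origin (TCP) lies on the centre line of the jaws, within the pads' length; the fingertips stand tcp_to_tips ahead of it and the grasp point (between the pads) lies 6 mm ahead of it (tcp_to_tips is the distance from the TCP to the fingertips, in m); z points along the fingers, y is the line along which they close (so a half turn about z gives the same grasp; the last joint's range is limited). The gripper opens to 85 mm and grips with 20 to 120 N. Pads are 22 mm wide; open, the fingers measure 114 mm over their backs; the gripper's body (76 mm by 85 mm) begins 54 mm behind the grasp point. The pads swing forward as they close: fully open they stand 13 mm farther back than shut.
Start: joints at [-1.238, 0.689, -0.195, 1.565, 0.157, 0.902, -0.215], TCP at [0.184, 0.597, 0.256] pointing down, gripper open.
Joint ranges: [-3.01, 3.01], [-0.46, 2.08], [-1.47, 1.51], [0.13, 2.56], [-1, 4.14], [0.04, 2.09], [-2.66, 2.66]. Speed limits (rad/s): [2.57, 2.57, 3.14, 3.14, 3.14, 3.14, 3.14].

### API

Orientations are given as a unit quaternion [w, x, y, z].
In Python, from plant import * gives the robot as it stands.
- The arm moves only by the tool carry_out, never from a script. Its argument "plan" is one flat list of numbers, 5 for each row, row after row: the closure, from -1 (fully open) to 1 (shut), then the shift along the tool's x, y, z in mm, then the turn about the tool's z in rad. A call has exactly 5 rows; each row shifts and turns the commanded pose from where the row before left it, along the tool's axes as they then stand; what a row does not reach is not made up. A row lasts 1/10 s, in which the tool goes at most 50 mm and 8.59 degrees, less where a joint would pass 70% of its speed; a pose out of reach is approached as far as the arm can. A call with a gripper value outside its range is refused whole. The fingers move at their own pace and stop on an object; "grip_force" is the grip in N (left out, the last holds). Time passes only in rows, so rows that do not move let the fingers close, or fill a call up. It gives the time, the measured TCP pose, the force, the opening and the grip force at its end, in the units of the state.
- read_state(): the state, without advancing time (a new reading comes with each control period).
- snapshot(name): name is "scene" or "top" or "wrist"; returns the picture (400x640x3 uint8, red, green, blue); there is no depth.
- camera_model(name): a dict with "camera_matrix" (3x3 intrinsics, pixels), "R" (3x3) and "t" (3): a world point X has camera coordinates R X + t. Camera axes: x right, y down, z forward; pixel columns grow to the right and rows downward; lengths in m; the calibration is good to about 2 mm. The wrist camera is an equidistant fisheye: a pixel r from the principal point sees the ray r / f radians off the axis. A picture is of the moment at which its call begins: read the wrist's pose just before it. camera_model takes no time and is no camera call; for the wrist camera it gives the pose at the moment of the call.
- finish_job(): hands the job in; it is judged then, once.
The state is a dict: "time": time; "joint_positions": joint angles; "dq": joint speeds; "effort": joint torques, N m; "tcp_pos": TCP position; "eef_rot": TCP orientation; "ft_force": force on the tool from outside, world axes, zero at the start; "ft_torque": the same for the moment, N m; "finger_gap": opening from 0.0 (shut) to 1.0 (fully open); "grip_force": force on a finger pad.
Only numpy, scipy, OpenCV 4.12 (cv2) and the standard library are available. Lean on these libraries where they do the work, as an engineer would, in place of code of your own. Each camera call takes 0.05 s, during which the arm holds its last target. There are 200 camera calls.

## Working session

There is one attempt and no reset: what is moved stays moved. The work goes in short steps, Python scripts to look and compute and a tool call to move; the robot and the scene stay as the last step left them, time stands still between calls to the robot, and variables do not carry over. Pictures are saved under pics/ and viewed, at most 10 in all, crops included, and the job is handed in when it is done.

Besides the shell and the picture viewer there is one more tool, called after "Call:" as name(argument=value, ...) on one line, values as JSON. carry_out: Moves the arm, as the interface text tells. Its arguments: {"type":"object","properties":{"plan":{"type":"array"},"grip_force":{"type":"number"}},"required":["plan"]}

```bash
ls; mkdir -p pics; python3 - <<'E'
from plant import *
import cv2
s=read_state();print(s)
for n in("scene","top"):
    cv2.imwrite(f"pics/{n}0.png",snapshot(n)[:,:,::-1]);m=camera_model(n);print(n,m)
try: print(tcp_to_tips)
except Exception as e: print(e)
E
```

```text
pics
{'time': 0.0, 'joint_positions': array([-1.23816301,  0.6899682 , -0.19452146,  1.566388  ,  0.15729549,
        0.9025333 , -0.21507803]), 'dq': array([-0.00280808, -0.00109383, -0.00010513, -0.00074204, -0.00085408,
        0.00138878, -0.00142117]), 'effort': array([ 1.35934715e-04, -5.39617217e+01, -1.26682699e+00, -1.58541477e+01,
        9.02948203e-03,  9.41013393e-03,  1.05542523e-05]), 'tcp_pos': array([0.18386062, 0.59668029, 0.25548235]), 'eef_rot': array([-7.27781952e-05,  1.48804505e-01,  9.88866175e-01, -9.49441217e-04]), 'ft_force': array([ 0.06556411, -0.36763284,  0.32027896]), 'ft_torque': array([ 0.00863562, -0.06339067,  0.01435453]), 'grip_force': 0.0, 'finger_gap': 1.0021338333217586}
scene {'camera_matrix': array([[435.55376418,   0.        , 327.29458887],
       [  0.        , 435.55376418, 204.28819786],
       [  0.        ,   0.        ,   1.        ]]), 'R': array([[ 0.66919932,  0.74302897, -0.00895635],
       [ 0.61251236, -0.55839518, -0.55948497],
       [-0.42071473,  0.36892109, -0.8287921 ]]), 't': array([-0.35541181, -0.26966776,  1.54822868])}
top {'camera_matrix': array([[410.24960389,   0.        , 313.43378094],
       [  0.        , 410.24960389, 199.38018863],
       [  0.        ,   0.        ,   1.        ]]), 'R': array([[ 0.02487769, -0.99959391, -0.01389648],
       [-0.989013  , -0.02258334, -0.1460934 ],
       [ 0.14572025,  0.01737827, -0.98917319]]), 't': array([0.01563379, 0.51861016, 1.2033848 ])}
0.025
```

View pics/top0.png

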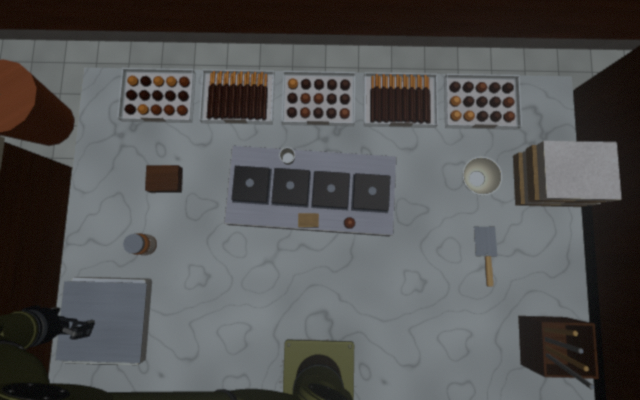

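View pics/scene0.png

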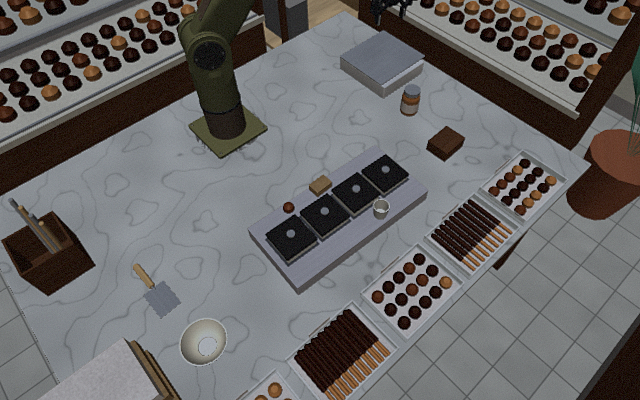

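The top view shows the four lid knobs at about (250,183), (291,187), (332,190) and (373,191). In the scene view they are at (386,170), (356,188), (324,212) and (290,239). The cup is on the far ledge near wells 0 and 1. The carton and truffle are on the near ledge in front of wells 1–2 and 2–3. Next I refine the knob pixels and triangulate.

```bash
python3 - <<'E'
import cv2,numpy as np
from plant import *
P={};pts={}
g={"top":[(250,183),(291,187),(332,190),(373,191)],"scene":[(386,170),(356,188),(324,212),(290,239)]}
for n in g:
    m=camera_model(n);P[n]=m["camera_matrix"]@np.c_[m["R"],m["t"]]
    im=cv2.cvtColor(cv2.imread(f"pics/{n}0.png"),cv2.COLOR_BGR2GRAY).astype(float)
    o=[]
    for x,y in g[n]:
        w=im[y-7:y+8,x-7:x+8];w=np.clip(w-75,0,None);yy,xx=np.mgrid[-7:8,-7:8]
        o.append((x+(w*xx).sum()/w.sum(),y+(w*yy).sum()/w.sum()))
    pts[n]=np.array(o).T;print(n,pts[n].T.round(1).tolist())
X=cv2.triangulatePoints(P["top"],P["scene"],pts["top"],pts["scene"]);X=(X[:3]/X[3]).T
print(X.round(4))
d=X[0]-X[3];print(np.diff(X,axis=0).round(4),"yaw",np.arctan2(-d[0],d[1]))
# ray at z=.1
m=camera_model("top")
for u in pts["top"].T:
    r=m["R"].T@np.linalg.solve(m["camera_matrix"],[*u,1]);c=-m["R"].T@m["t"];print((c+r*(.106-c[2])/r[2]).round(4))
im=cv2.imread("pics/top0.png")[140:240,220:405];cv2.imwrite("pics/c.png",cv2.resize(im,None,fx=4,fy=4,interpolation=cv2.INTER_CUBIC))
s=read_state();print(s["tcp_pos"])
E
```

```text
top [[249.2, 182.3], [289.8, 184.9], [330.8, 187.9], [372.0, 190.5]]
scene [[385.1, 168.7], [355.8, 188.1], [324.3, 210.4], [290.3, 233.7]]
[[ 0.5543  0.2139  0.1023]
 [ 0.5488  0.0962  0.107 ]
 [ 0.5433 -0.0218  0.1036]
 [ 0.538  -0.1404  0.104 ]]
[[-0.0054 -0.1178  0.0047]
 [-0.0055 -0.1179 -0.0033]
 [-0.0053 -0.1186  0.0004]] yaw -0.04583479947079545
[0.5535 0.2132 0.106 ]
[0.5488 0.0959 0.106 ]
[ 0.5426 -0.0221  0.106 ]
[ 0.5377 -0.1401  0.106 ]
[0.18385585 0.59677566 0.25557922]
```

View pics/c.png

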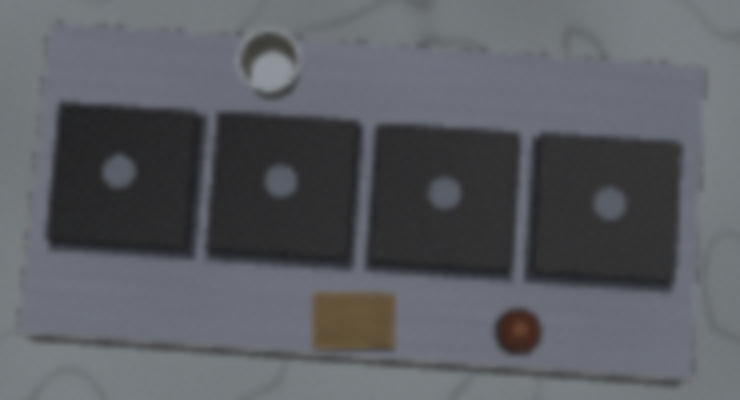

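The knobs triangulate well: 118 mm spacing and a rail yaw of -0.046. I'll close the fingers, turn to align with the rail (-0.252 rad), and start travelling.

Call:
carry_out(plan=[1,0,0,0,-0.126,1,0,0,0,-0.126,1,-30,-20,0,0,1,-40,-40,0,0,1,-30,-40,0,0], grip_force=60)

```text
time: 0.6
tcp_pos: [0.2761, 0.4968, 0.2557]
eef_rot: [0.0, 0.023, 1.0, 0.0]
ft_force: [1.8, 0.3, -0.1]
finger_gap: 0.141
grip_force: 0.0
```

```bash
cat > h.py <<'E'
from plant import *
import numpy as np
from scipy.spatial.transform import Rotation as Ro
K=np.array([[.5543,.2139,.1023],[.5488,.0962,.107],[.5433,-.0218,.1036],[.538,-.1404,.104]])
rx=np.array([.999,-.0459,0])
def go(i,dx,h):  # tip target: well i, dx along rail x, tip h above measured knob top
    s=read_state();R=Ro.from_quat(np.roll(s["eef_rot"],-1)).as_matrix()
    t=K[i]+rx*dx+[0,0,h+tcp_to_tips]
    print("t",s["time"].__round__(2),"tcp",s["tcp_pos"].round(4),"need tool mm",(R.T@(t-s["tcp_pos"])*1e3).round(1),"yaw err",round(float(np.arctan2(-rx[1],rx[0])-np.arctan2(R[1,0],-R[0,0])),4),"tilt",R[2].round(3),"F",s["ft_force"].round(2),"gap",round(s["finger_gap"],3))
E
python3 -c "
from h import *
for i in range(4): go(i,-.038,.03)"
```

```text
t 0.6 tcp [0.2761 0.4968 0.2557] need tool mm [-252.9 -269.7   98.5] yaw err -0.0004 tilt [-0.  0. -1.] F [ 1.77  0.34 -0.11] gap 0.141
t 0.6 tcp [0.2761 0.4968 0.2557] need tool mm [-252.9 -387.6   93.7] yaw err -0.0004 tilt [-0.  0. -1.] F [ 1.77  0.34 -0.11] gap 0.141
t 0.6 tcp [0.2761 0.4968 0.2557] need tool mm [-252.9 -505.7   97.1] yaw err -0.0004 tilt [-0.  0. -1.] F [ 1.77  0.34 -0.11] gap 0.141
t 0.6 tcp [0.2761 0.4968 0.2557] need tool mm [-253.1 -624.4   96.7] yaw err -0.0004 tilt [-0.  0. -1.] F [ 1.77  0.34 -0.11] gap 0.141
```

Call:
carry_out(plan=[1,-32,-34,0,0,1,-32,-34,0,0,1,-32,-34,0,0,1,-32,-34,0,0,1,-32,-34,0,0])

```text
time: 1.1
tcp_pos: [0.4275, 0.3186, 0.2561]
eef_rot: [-0.0, 0.023, 1.0, -0.0]
ft_force: [0.3, 1.6, -0.3]
finger_gap: 0.005
grip_force: 0.0
```

Call:
carry_out(plan=[1,-30,-33,0,0,1,-30,-33,0,0,1,-25,-25,20,0,1,0,0,35,0,1,0,0,30,0])

```text
time: 1.6
tcp_pos: [0.5082, 0.2235, 0.1699]
eef_rot: [0.0, 0.025, 1.0, -0.0]
ft_force: [-0.2, 0.4, -0.2]
finger_gap: -0.002
grip_force: 0.0
```

Call:
carry_out(plan=[1,0,0,0,0,1,0,0,0,0,1,0,0,0,0,1,0,0,0,0,1,0,0,0,0])

```text
time: 2.1
tcp_pos: [0.5078, 0.2259, 0.1725]
eef_rot: [0.001, 0.023, 1.0, 0.001]
ft_force: [0.8, 0.2, -0.6]
finger_gap: -0.001
grip_force: 0.0
```

```bash
python3 -c "
from h import *
import cv2
go(0,-.038,0)
cv2.imwrite('pics/w1.png',snapshot('wrist')[:,:,::-1])"
```

```text
t 2.1 tcp [0.5078 0.2259 0.1725] need tool mm [-8.9 -9.9 45.2] yaw err -0.0006 tilt [-0.002  0.001 -1.   ] F [ 0.83  0.24 -0.59] gap -0.001
```

View pics/w1.png

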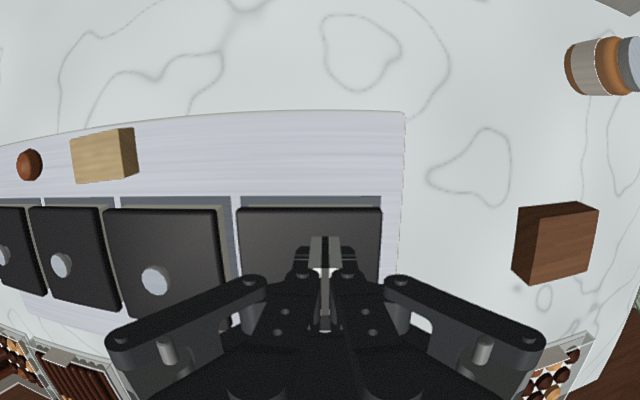

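The wrist picture shows the shut fingertips at about (322,240) over lid 0's near half, clear of the knob. The carton is at (105,155) and the truffle at (29,165), both well away. I'll correct the position and lower to just above the face.

Call:
carry_out(plan=[1,-9,-10,0,0,1,0,0,20,0,1,0,0,20,0,1,0,0,12,0,1,0,0,0,0])

```text
time: 2.65
tcp_pos: [0.5153, 0.2139, 0.1179]
eef_rot: [-0.001, 0.024, 1.0, -0.001]
ft_force: [0.0, 0.0, -0.5]
finger_gap: -0.002
grip_force: 0.0
```

Call:
carry_out(plan=[1,0,0,2,0,1,0,0,2,0,1,0,0,2,0,1,0,0,0,0,1,0,0,0,0])

```text
time: 3.15
tcp_pos: [0.5163, 0.2153, 0.1146]
eef_rot: [0.001, 0.023, 1.0, 0.0]
ft_force: [-1.1, -0.1, 6.9]
finger_gap: 0.002
grip_force: 3.4
```

```bash
python3 -c "
from h import *
go(0,-.038,-.014)"
```

```text
t 3.15 tcp [0.5163 0.2153 0.1146] need tool mm [0.  0.3 1.3] yaw err -0.0007 tilt [-0.002  0.001 -1.   ] F [-1.07 -0.13  6.9 ] gap 0.002
```

Call:
carry_out(plan=[1,0,0,2,0,1,0,0,0,0,1,0,0,1,0,1,0,0,0,0,1,0,0,0,0])

```text
time: 3.65
tcp_pos: [0.5164, 0.2153, 0.1145]
eef_rot: [0.002, 0.023, 1.0, 0.0]
ft_force: [-6.7, -3.7, 31.0]
finger_gap: -0.001
grip_force: 15.9
```

Call:
carry_out(plan=[1,0,0,-3,0,1,0,0,-2,0,1,0,0,0,0,1,0,0,0,0,1,0,0,0,0])

```text
time: 4.15
tcp_pos: [0.5157, 0.215, 0.1149]
eef_rot: [-0.0, 0.023, 1.0, -0.0]
ft_force: [0.1, -0.8, -0.1]
finger_gap: 0.001
grip_force: 0.0
```

Lid 0 is locked: 31 N with no give, and no push-back on release. On to lid 1.

Call:
carry_out(plan=[1,0,0,-20,0,1,0,-40,0,0,1,0,-40,0,0,1,0,-38,0,0,1,0,0,10,0])

```text
time: 4.65
tcp_pos: [0.5102, 0.0894, 0.1254]
eef_rot: [-0.0, 0.028, 1.0, -0.003]
ft_force: [0.1, -0.0, -1.0]
finger_gap: -0.001
grip_force: 0.0
```

Call:
carry_out(plan=[1,0,0,2,0,1,0,0,2,0,1,0,0,2,0,1,0,0,0,0,1,0,0,0,0])

```text
time: 5.15
tcp_pos: [0.5104, 0.099, 0.1199]
eef_rot: [0.0, 0.022, 1.0, 0.001]
ft_force: [-1.3, -0.2, 4.7]
finger_gap: 0.006
grip_force: 2.5
```

```bash
python3 -c "
from h import *
go(1,-.038,-.014)"
```

```text
t 5.15 tcp [0.5104 0.099  0.1199] need tool mm [-0.5 -1.1  1.9] yaw err 0.0016 tilt [-0.001  0.001 -1.   ] F [-1.26 -0.21  4.66] gap 0.006
```

Call:
carry_out(plan=[1,0,0,2,0,1,0,0,0,0,1,0,0,0,0,1,0,0,0,0,1,0,0,0,0])

```text
time: 5.65
tcp_pos: [0.5104, 0.099, 0.1197]
eef_rot: [0.001, 0.022, 1.0, 0.0]
ft_force: [-4.7, -1.5, 24.1]
finger_gap: -0.002
grip_force: 12.1
```

Call:
carry_out(plan=[1,0,0,-3,0,1,0,0,0,0,1,0,0,0,0,1,0,0,0,0,1,0,0,0,0])

```text
time: 6.15
tcp_pos: [0.5102, 0.0973, 0.1199]
eef_rot: [-0.0, 0.023, 1.0, 0.0]
ft_force: [-0.0, -0.4, 0.5]
finger_gap: 0.004
grip_force: 0.0
```

Lid 1 is locked too. On to lid 2.

Call:
carry_out(plan=[1,0,0,-17,0,1,0,-40,0,0,1,0,-40,0,0,1,0,-37,0,0,1,0,0,15,0])

```text
time: 6.65
tcp_pos: [0.5047, -0.0275, 0.1228]
eef_rot: [0.0, 0.029, 1.0, -0.003]
ft_force: [0.3, -0.5, -0.2]
finger_gap: 0.003
grip_force: 0.0
```

Call:
carry_out(plan=[1,0,0,2,0,1,0,0,1,0,1,0,0,1,0,1,0,0,1,0,1,0,0,0,0])

```text
time: 7.15
tcp_pos: [0.505, -0.0189, 0.1174]
eef_rot: [0.0, 0.023, 1.0, 0.0]
ft_force: [-0.7, 0.1, 1.1]
finger_gap: -0.001
grip_force: 0.0
```

```bash
python3 -c "
from h import *
go(2,-.038,-.014)"
```

```text
t 7.15 tcp [ 0.505  -0.0189  0.1174] need tool mm [-0.4 -1.1  2.8] yaw err 0.0006 tilt [-0.  0. -1.] F [-0.7   0.11  1.12] gap -0.001
```

Call:
carry_out(plan=[1,0,0,1,0,1,0,0,1,0,1,0,0,0,0,1,0,0,0,0,1,0,0,0,0])

```text
time: 7.65
tcp_pos: [0.5049, -0.0197, 0.1153]
eef_rot: [0.0, 0.023, 1.0, 0.0]
ft_force: [-0.3, 0.4, -0.2]
finger_gap: 0.002
grip_force: 0.1
```

Call:
carry_out(plan=[1,0,0,1,0,1,0,0,1,0,1,0,0,0,0,1,0,0,0,0,1,0,0,0,0])

```text
time: 8.15
tcp_pos: [0.5047, -0.0197, 0.1133]
eef_rot: [-0.0, 0.023, 1.0, 0.0]
ft_force: [-0.7, 0.2, 1.0]
finger_gap: -0.003
grip_force: 0.5
```

Call:
carry_out(plan=[1,0,0,1,0,1,0,0,1,0,1,0,0,0,0,1,0,0,0,0,1,0,0,0,0])

```text
time: 8.65
tcp_pos: [0.5048, -0.0197, 0.1121]
eef_rot: [0.0, 0.023, 1.0, -0.0]
ft_force: [-2.8, -0.1, 10.6]
finger_gap: -0.003
grip_force: 5.5
```

Lid 2 gave about 4 mm at around 1 N and then stopped hard, below the level its face should have. So this is the loose one. I'll lift off, move over its knob and press.

Call:
carry_out(plan=[1,0,0,-32,0,1,-19,0,0,0,1,-19,0,0,0,1,0,0,0,0,1,0,0,0,0])

```text
time: 9.15
tcp_pos: [0.5421, -0.0216, 0.1429]
eef_rot: [-0.001, 0.024, 1.0, -0.0]
ft_force: [-0.4, 0.0, 0.1]
finger_gap: -0.0
grip_force: 0.0
```

```bash
python3 -c "
from h import *
go(2,0,0)"
```

```text
t 9.15 tcp [ 0.5421 -0.0216  0.1429] need tool mm [-1.2 -0.1 14.3] yaw err -0.0012 tilt [ 0.001 -0.    -1.   ] F [-0.43  0.    0.08] gap -0.0
```

Call:
carry_out(plan=[1,-1,0,8,0,1,0,0,2,0,1,0,0,2,0,1,0,0,0,0,1,0,0,0,0])

```text
time: 9.65
tcp_pos: [0.5436, -0.0215, 0.1312]
eef_rot: [-0.0, 0.023, 1.0, 0.0]
ft_force: [0.1, 0.4, -0.1]
finger_gap: 0.001
grip_force: 0.0
```

Call:
carry_out(plan=[1,0,0,1,0,1,0,0,1,0,1,0,0,1,0,1,0,0,0,0,1,0,0,0,0])

```text
time: 10.15
tcp_pos: [0.5439, -0.0215, 0.1286]
eef_rot: [0.0, 0.023, 1.0, 0.0]
ft_force: [-0.4, -0.2, 4.3]
finger_gap: -0.001
grip_force: 2.0
```

Call:
carry_out(plan=[1,0,0,1,0,1,0,0,1,0,1,0,0,1,0,1,0,0,0,0,1,0,0,0,0])

```text
time: 10.65
tcp_pos: [0.5441, -0.0214, 0.126]
eef_rot: [0.0, 0.023, 1.0, -0.0]
ft_force: [-0.8, -0.6, 9.6]
finger_gap: -0.0
grip_force: 5.0
```

It is sinking against the spring, as expected. I'll press on to the hard stop.

Call:
carry_out(plan=[1,0,0,1,0,1,0,0,1,0,1,0,0,0,0,1,0,0,0,0,1,0,0,0,0])

```text
time: 11.15
tcp_pos: [0.5439, -0.0215, 0.1252]
eef_rot: [0.001, 0.023, 1.0, -0.0]
ft_force: [-4.8, 0.2, 19.8]
finger_gap: 0.003
grip_force: 10.3
```

Call:
carry_out(plan=[1,0,0,1,0,1,0,0,0,0,1,0,0,0,0,1,0,0,0,0,1,0,0,0,0])

```text
time: 11.65
tcp_pos: [0.5439, -0.0215, 0.1251]
eef_rot: [0.001, 0.023, 1.0, -0.001]
ft_force: [-6.4, -0.4, 29.1]
finger_gap: 0.003
grip_force: 14.6
```

```bash
python3 -c "
from h import *
go(2,0,0)
print(finish_job())"
```

```text
t 11.65 tcp [ 0.5439 -0.0215  0.1251] need tool mm [ 0.6 -0.3 -3.5] yaw err -0.0009 tilt [-0.002 -0.001 -1.   ] F [-6.41 -0.37 29.06] gap 0.003
the job is handed in; nothing more can be done
None
```

The loose lid was the third one (well_2): its near edge rocked about 4 mm under a light press. I then pressed it by its knob about 5 mm to a hard stop and handed the job in still holding it there at about 29 N. I didn't test well_3, and no verdict came back.

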